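# Rebuild the two-tier tube holder on the lab's tube warmer

## Robot

A 7-joint arm with a two-finger parallel gripper is mounted at the origin on the work surface. World frame = base frame: x ahead of the robot, y to its left, z up, the work surface at z = 0. Lengths are in m, angles in rad, forces in N, time in s.
With the tool pointing down it reaches from about 0.425 to 0.875 m from the base axis. Payload 4.7 kg.
Tool frame: the origin (TCP) lies at the very end of the fingers, on their centre line; the grasp point (between the pads) lies 19 mm behind it; z points along the fingers, y is the line along which they close (so a half turn about z gives the same grasp; the last joint's range is limited). The gripper opens to 87 mm and grips with 3 to 60 N. Pads are 19 mm wide; open, the fingers measure 117 mm over their backs; the gripper's body (75 mm by 190 mm) begins 51 mm behind the grasp point.
Start: joints at [1.119, 0.321, -0.07, 1.45, 0.023, 1.371, -0.057], TCP at [0.292, -0.581, 0.223] pointing down, gripper open.
Joint ranges: [-2.86, 2.86], [-0.3, 2.09], [-1.38, 1.24], [0.06, 2.45], [-1.56, 4.7], [0.09, 2.05], [-2.69, 2.69]. Speed limits (rad/s): [2.57, 2.57, 3.14, 3.14, 3.14, 3.14, 3.14].

## Interface

Orientations are given as a rotation vector (axis times angle).
In Python, from bench import ctrl gives the robot as it stands.
- The arm moves only by the shell command python3 -m jog 'ROWS' [FORCE]. ROWS is JSON, a list that holds one entry, the list of rows, each a list of 7 numbers: the shift along the tool's x, y, z in mm, then the turn, a rotation vector about the tool's x, y, z in degrees, then the finger opening in mm, from 0 to 87. A call has 1 to 10 rows; each row is the pose to reach, as a shift and turn from the pose commanded when the call began, along the tool's axes at that moment; what a row does not reach only later rows make up. A row lasts 1/10 s, in which the tool goes at most 50 mm and 8.59 degrees, less where a joint would pass 70% of its speed; a pose out of reach is approached as far as the arm can. A call with a gripper value outside its range is refused whole. The fingers move at their own pace and stop on an object; FORCE is the grip in N (left out, the last holds). Time passes only in rows, so rows that repeat a pose let the fingers close. It gives the time, the measured TCP pose, the force, the opening and the grip force at its end, in the units of the state.
- ctrl.get_state(): the state, without advancing time (a new reading comes with each control period).
- ctrl.get_image(name): name is "scene" or "top" or "wrist"; returns a dict with "image" (420x560x3 uint8, red, green, blue), "depth" (420x560 float32, m along the optical axis (not along the pixel's ray), 0 where there is no reading), "fov_y" (degrees; the focal length in pixels is half the picture's height over the tangent of half this angle, whatever the lens; pixels are square), "cx", "cy" (the principal point, pixels), "k1" (the pictures are not rectified: a ray, as slopes to the right and down, at radius r is drawn at 1 + k1 r^2 times it, then the intrinsics apply), "rvec" (rotation vector, rad) and "tvec" (3), from world to camera coordinates, as OpenCV has them. Camera axes: x right, y down, z forward; pixel columns grow to the right and rows downward; lengths in m; the calibration is good to about 2 mm. A picture is of the moment at which its call begins.
- ctrl.close_job(): hands the job in; it is judged then, once.
The state is a dict: "time": time; "joint_positions": joint angles; "qd": joint speeds; "joint_torque": joint torques, N m; "position": TCP position; "tool_rot": TCP orientation; "ft_force": force on the tool from outside, world axes, zero at the start; "torque": the same for the moment, N m; "grip_width": opening from 0.0 (shut) to 1.0 (fully open); "grip_force": force on a finger pad.
Only numpy, scipy, OpenCV 4.12 (cv2) and the standard library are available. Lean on these libraries where they do the work, as an engineer would, in place of code of your own. Each camera call takes 0.05 s, during which the arm holds its last target. There are 200 camera calls.

## Task

Set up the tube warmer with the two washed plates from the draining stand: gently lower the blue plate with the wide corner holes over the four posts until it sits flat on the low collars and let it go, then stack the white plate the same way until it sits flat on the upper shoulders. Once both are home, turn the warmer's blue dial clockwise until its pointer is at the red mark. Leave the other things on the counter where they are.

Things in the scene. Friction and masses are not known exactly. Their poses are not given: they have to be found in the camera images.
- support_plate: Blue (lower) plate with four 20 mm post holes; goes on first, rests on the collars. 180 x 110 x 6 mm, 0.17 to 0.34 kg, alike when turned half round, hole centres at x = +-72, y = +-38 mm (ten tube holes between them do nothing). Origin: middle of its underside; x along its length, z out of its upper side. Starts in either bay of the stand, sloping 30 degrees, x pointing up the slope
- support_grip (a point): Point in the blue plate's black grip fin, midway along it, 25 mm above the plate's upper side (31 mm above its origin); axes as the plate's. The fin stands upright on the plate: 60 mm long (along x), 14 mm thick (along y), 40 mm high, flat sides; the plate is held by it alone
- guide_plate: White (upper) plate with four 11 mm post holes; goes on second, rests on the shoulders. 180 x 110 x 6 mm, 0.17 to 0.34 kg, alike when turned half round, hole centres at x = +-72, y = +-38 mm (ten tube holes between them do nothing). Origin: middle of its underside; x along its length, z out of its upper side. Starts in either bay of the stand, sloping 30 degrees, x pointing up the slope
- guide_grip (a point): Point in the white plate's black grip fin, midway along it, 25 mm above the plate's upper side (31 mm above its origin); axes as the plate's. The fin stands upright on the plate: 60 mm long (along x), 14 mm thick (along y), 40 mm high, flat sides; the plate is held by it alone
- warmer: White tube warmer, fixed, 200 mm wide, 290 mm deep. Origin on the counter under the middle of its deck; z up, x from panel to back (the panel faces -x, to the robot). The flat deck is 100 mm high, from x = -100 to +105 mm, and carries four stepped upright posts at x = +-72, y = +-38 mm. Before the deck a panel slopes down to the robot, 25 degrees from level
- low_seat (a point): Point midway between the four posts, level with the tops of their low collars (26 mm across, top 115 mm above the counter): the blue plate's origin belongs here. Axes as the warmer's; the plate's x lies along x, either way round
- high_seat (a point): Point midway between the posts, level with their upper shoulders (169 mm above the counter): the white plate's origin belongs here, its x along x either way round. Axes as the warmer's. Below the shoulders the posts are 17 mm across (rim bevelled 1.5 mm), above them 8 mm, up to round tips at 191 mm
- dial (a joint): Blue dial on the sloped panel, in rad: 0 = off (pointer straight up the slope), grows clockwise as seen facing the panel, stop at 2.6. The red mark on its scale is at 1.3. It starts at 0 to 0.25, turns against 0.04 N m of friction and stays where it is left
- dial_grip (a point): Point on the dial's axis, 27 mm out from the panel; turns with the dial. z out of the panel (25 degrees from vertical, leaning to the robot), x along the grip bar to its white pointer, y across. The flat-sided bar is 42 mm long, 14 mm thick, from 5 to 38 mm out from the panel; under it lies a thin skirt 46 mm across
- stand: Wire draining stand, fixed, 280 mm wide, 200 deep, 150 high. Origin on the counter; z up, x from low front (to the robot) to high back. Its rails slope up along x at 30 degrees; two bays, middles about x = -60, y = +-68, z = 90 mm, each hold a plate lying on the rails, lower edge against 12 mm upturned wire ends, some 25 mm apart. Lift plates off square to the slope
- beaker: Bystander: clear glass beaker, 68 mm across, 85 mm high, 120 g, standing between the stand and the warmer. Origin: middle of its underside
- blister: Bystander: silver tablet blister with blue-green bubbles, 98 x 60 mm, 8 mm high, lying flat near the robot. Origin: middle of its underside
- water_bottle: Bystander: clear drinking bottle with a blue cap, 66 mm across, 215 mm high, at the back. Origin: middle of its underside
- carton: Bystander: small white medicine carton with a teal band, 100 x 75 x 55 mm, at the right side. Origin: middle of its underside
- petri_dishes: Bystander: two stacked glass dishes, 90 mm across, 32 mm high, at the left side. Origin: middle of its underside
Not all that is in view belongs to the job. What is meant by the support_plate is not yellow, and is the larger of those in its own colour.

How it is judged:
On the way, in this order (a step that is already met when the one before it is completed fails the run):
1. the blue plate sits level on the four low collars, let go (horizontal distance between support_plate and low_seat below 0.004 m and z of support_plate in the frame of low_seat between -0.0025 and 0.0025 m and angle between the x axis of support_plate and the x axis of warmer, either way round below 0.06 rad and angle between support_plate's own z axis and vertical below 0.03 rad and contact force between support_plate and the fingers below 0.1 N and linear speed of support_plate below 0.02 m/s), for 0.2 s.
2. the white plate sits level on the four upper shoulders, let go, the blue plate still home below it (horizontal distance between guide_plate and high_seat below 0.004 m and z of guide_plate in the frame of high_seat between -0.0025 and 0.0025 m and angle between the x axis of each of guide_plate, support_plate and the x axis of warmer, either way round below 0.06 rad and angle between each of guide_plate, support_plate's own z axis and vertical below 0.03 rad and contact force between guide_plate and the fingers below 0.1 N and linear speed of guide_plate below 0.02 m/s and horizontal distance between support_plate and low_seat below 0.004 m and z of support_plate in the frame of low_seat between -0.0025 and 0.0025 m), for 0.2 s.
3. the dial's pointer is at the red mark (value of joint dial between 1.12 and 1.48 rad), for 0.2 s.
At the end, for the whole second after the job is handed in: Both plates lie over all four posts, level within 0.03 rad and along the warmer within 0.06 rad: the blue one's origin within 4 mm sideways and 2.5 mm in height of low_seat, the white one's likewise of high_seat, both at rest; the dial stands within 0.18 rad of the red mark (1.12 to 1.48) (all of step 3 and horizontal distance between support_plate and low_seat below 0.004 m and z of support_plate in the frame of low_seat between -0.0025 and 0.0025 m and angle between the x axis of each of support_plate, guide_plate and the x axis of warmer, either way round below 0.06 rad and angle between each of support_plate, guide_plate's own z axis and vertical below 0.03 rad and horizontal distance between guide_plate and high_seat below 0.004 m and z of guide_plate in the frame of high_seat between -0.0025 and 0.0025 m and linear speed of each of support_plate, guide_plate below 0.02 m/s); the robot touches nothing.
It fails at once if the blue plate is dropped or slammed onto the posts (faster than 0.35 m/s within 60 mm of its seat, or over 60 N) (contact force between support_plate and warmer above 60 N or (distance between support_plate and low_seat below 0.06 m and linear speed of support_plate above 0.35 m/s)).
It fails at once if the white plate is dropped or slammed onto the posts (faster than 0.35 m/s within 60 mm of its seat, or over 60 N) (contact force between guide_plate and warmer above 60 N or (distance between guide_plate and high_seat below 0.06 m and linear speed of guide_plate above 0.35 m/s)).
It fails at once if a thing that does not belong to the job is shifted by more than 30 mm (distance of any of beaker, blister, water_bottle, carton, petri_dishes from where it was at the start of the episode above 0.03 m).
It also fails if it takes over 72 s, if anything falls off the work surface, if the arm or the gripper's body presses on something with over 40 N, if the wrist force passes 120 N, or if a joint passes its speed limit or range.

## Working session

There is one attempt and no reset: what is moved stays moved. The work goes in short steps, Python scripts to look and compute and a shell command to move; the robot and the scene stay as the last step left them, time stands still between calls to the robot, and variables do not carry over. Pictures are saved under pics/ and viewed, at most 10 in all, crops included, and the job is handed in when it is done.

```bash
ls; mkdir -p pics
cat > h.py <<'E'
import numpy as np, cv2
from bench import ctrl
from scipy.spatial.transform import Rotation as R
def cam(n):
    d=ctrl.get_image(n); d['f']=d['image'].shape[0]/2/np.tan(np.radians(d['fov_y'])/2)
    d['R']=R.from_rotvec(d['rvec']).as_matrix(); d['t']=np.array(d['tvec']); return d
def rays(d,px):
    K=np.array([[d['f'],0,d['cx']],[0,d['f'],d['cy']],[0,0,1.]])
    u=cv2.undistortPoints(np.array(px,float).reshape(-1,1,2),K,np.array([d['k1'],0,0,0.])).reshape(-1,2)
    return np.c_[u,np.ones(len(u))]
def pts(d,px):  # depth points, world
    px=np.array(px).reshape(-1,2); r=rays(d,px); z=d['depth'][px[:,1].astype(int),px[:,0].astype(int)]
    return (r*z[:,None]-d['t'])@d['R']
def plane(d,px,p0,n=(0,0,1)):
    w=rays(d,px)@d['R']; c=-d['R'].T@d['t']; n=np.array(n)
    return c+w*(((np.array(p0)-c)@n)/(w@n))[:,None]
def save(d,n): cv2.imwrite('pics/'+n+'.png',d['image'][:,:,::-1])
E
python3 - <<'E'
from h import *
for n in ('scene','top'):
    d=cam(n); save(d,n+'0'); print(n,d['f'],d['k1'],-d['R'].T@d['t'])
s=ctrl.get_state(); print(s)
E
```

```text
pics
scene 495.2418682330033 0.016556954853560082 [1.13007643 0.53890357 1.37540318]
top 427.3018142706546 -0.011592279721862905 [ 0.41010776 -0.01690165  1.75095621]
{'time': 0.1, 'joint_positions': array([ 1.11906233,  0.32177184, -0.07013652,  1.45156371,  0.02258014,
        1.37078115, -0.05687299]), 'qd': array([-0.00104378, -0.0033974 , -0.00119634, -0.00406937,  0.00166198,
       -0.00031009, -0.00016221]), 'joint_torque': array([ 2.15402115e-04, -4.92570448e+01, -4.05644830e-01, -3.13395059e+01,
       -6.41134777e-02,  3.94967257e-02,  1.08646075e-04]), 'position': array([ 0.29172849, -0.58030125,  0.22155098]), 'tool_rot': array([-3.05509419e+00, -7.24898580e-01,  7.15601201e-04]), 'ft_force': array([ 0.20453594, -0.78846721,  0.11260764]), 'torque': array([0.03735148, 0.01260214, 0.01954126]), 'grip_force': 0.0, 'grip_width': 0.9984809254345375}
```

View pics/scene0.png

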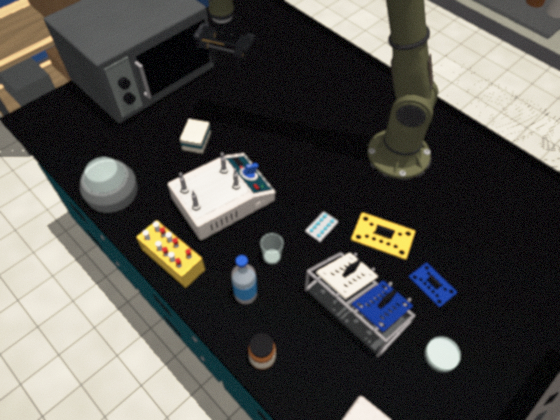

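View pics/top0.png

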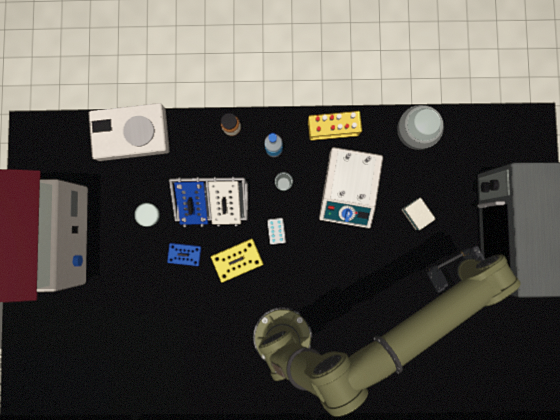

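The scene picture shows the stand with the white plate (~345,273) and the blue plate (~382,305), the warmer (~222,190), and decoys: a small blue plate (433,284) and a yellow one (384,235). In the top picture the blue plate is at (190,202), white at (226,202), warmer posts at about (348,157), (376,160), (341,194) and (363,197), and the dial at (347,213).

```bash
cat > m1.py <<'E'
from h import *
for n,box in (('top',(165,172,252,232)),('scene',(295,240,420,360))):
    d=cam(n); im=d['image'].astype(int); x0,y0,x1,y1=box
    g=np.array([(x,y) for y in range(y0,y1) for x in range(x0,x1)]); c=im[g[:,1],g[:,0]]
    P=pts(d,g); 
    blue=(c[:,2]>c[:,0]+50)&(P[:,2]>.03); white=(c.min(1)>170)&(P[:,2]>.03)
    for nm,m in (('blue',blue),('white',white)):
        Q=P[m]; ctr=np.median(Q,0); Q=Q[np.linalg.norm(Q-ctr,axis=1)<.12]
        for _ in range(4):
            c0=Q.mean(0); nrm=np.linalg.svd(Q-c0)[2][2]; nrm*=np.sign(nrm[2]); Q=Q[abs((Q-c0)@nrm)<.006]
        h=(P-c0)@nrm; near=np.linalg.norm(P-c0-h[:,None]*nrm,axis=1)<.06
        F=P[near&(h>.02)&(h<.05)]
        print(n,nm,len(Q),'ctr',c0.round(4),'n',nrm.round(3),'fin',len(F),F.mean(0).round(4) if len(F) else '', 'hmax',h[near].max().round(3))
        if len(F)>5:
            v=np.linalg.svd(F-F.mean(0))[2][0]; print('  fin dir',v.round(3))
        uv=np.float32(Q[:,:2]); r=cv2.minAreaRect(uv*1000); print('  rect',r)
# warmer
for n,box in (('top',(312,140,392,235)),('scene',(160,145,280,240))):
    d=cam(n); im=d['image'].astype(int); x0,y0,x1,y1=box
    g=np.array([(x,y) for y in range(y0,y1) for x in range(x0,x1)]); P=pts(d,g)
    z=P[:,2]; D=P[(z>.092)&(z<.108)]; print(n,'deck',len(D),D[:,2].mean(),cv2.minAreaRect(np.float32(D[:,:2]*1000)))
    m=np.zeros(im.shape[:2],np.uint8); m[g[:,1],g[:,0]]=z>.125
    k,_,st,ce=cv2.connectedComponentsWithStats(m)
    for i in range(1,k):
        if st[i,4]>2:
            q=P[[m_ for m_ in range(len(g)) if _[g[m_,1],g[m_,0]]==i]]; print('  post',ce[i].round(1),st[i,4],q.mean(0).round(4),q.max(0).round(3))
E
python3 m1.py
```

```text
top blue 815 ctr [0.5437 0.3482 0.097 ] n [-0.502  0.01   0.865] fin 70 [0.5226 0.3473 0.1279] hmax 0.052
  fin dir [-0.882  0.02  -0.47 ]
  rect ((538.8676147460938, 348.9621887207031), (158.2815704345703, 111.26553344726562), 0.5627413988113403)
top white 838 ctr [0.5398 0.2179 0.0946] n [-0.499 -0.004  0.867] fin 68 [0.5222 0.2178 0.1267] hmax 0.046
  fin dir [-0.881 -0.022 -0.472]
  rect ((539.8392333984375, 218.27610778808594), (109.96571350097656, 157.94935607910156), 89.88324737548828)
scene blue 1293 ctr [0.5462 0.3537 0.1015] n [-0.501 -0.006  0.866] fin 112 [0.5258 0.354  0.131 ] hmax 0.045
  fin dir [ 0.93  -0.014  0.368]
  rect ((536.9119873046875, 351.90362548828125), (112.56623840332031, 161.37503051757812), 89.60302734375)
scene white 1154 ctr [0.5463 0.2229 0.1009] n [-0.499  0.013  0.866] fin 114 [0.5276 0.2226 0.1295] hmax 0.043
  fin dir [ 0.907 -0.031  0.421]
  rect ((537.9497680664062, 221.0308074951172), (160.5094451904297, 111.81867980957031), 0.3961162865161896)
top deck 2608 0.0995747335527078 ((598.2574462890625, -276.98858642578125), (200.1402587890625, 276.2929382324219), 79.86497497558594)
  post [347.6 155.7] 29 [ 0.7056 -0.2558  0.1611] [ 0.715 -0.25   0.195]
  post [367.6 158.8] 28 [ 0.6925 -0.3301  0.1633] [ 0.702 -0.324  0.195]
  post [341.7 193. ] 24 [ 0.565  -0.2303  0.1651] [ 0.572 -0.224  0.194]
  post [361.7 196.3] 26 [ 0.5518 -0.3044  0.1632] [ 0.56  -0.298  0.193]
scene deck 3183 0.10161548369602962 ((621.5380859375, -252.4097900390625), (320.8979187011719, 347.5945739746094), 49.48457717895508)
  post [222.3 160.6] 71 [ 0.5538 -0.3035  0.1588] [ 0.561 -0.295  0.196]
  post [246.8 165. ] 8 [ 0.4933 -0.258   0.1263] [ 0.498 -0.252  0.127]
  post [234.7 176.3] 73 [ 0.5674 -0.2288  0.1599] [ 0.574 -0.22   0.196]
  post [181.9 180.8] 77 [ 0.6947 -0.3288  0.1582] [ 0.702 -0.319  0.192]
  post [193.8 197.6] 81 [ 0.7241 -0.2248  0.2034] [1.13  0.539 1.375]
```

```bash
cat >> h.py <<'E'
def Rt(yaw,tilt=0):  # deg; tool x forward, tilt raises x (tool z leans forward)
    return R.from_euler('z',yaw,degrees=True)*R.from_euler('y',-tilt,degrees=True)*R.from_rotvec([np.pi,0,0])
def row(pos,rot,cur=None):
    if cur is None: s=ctrl.get_state(); cur=(s['position'],R.from_rotvec(s['tool_rot']))
    p,r=cur; print('row',np.r_[r.inv().apply(np.array(pos)-p)*1000,(r.inv()*rot).as_rotvec(degrees=True)].round(1).tolist())
    return np.array(pos),rot
E
python3 - <<'E'
from h import *
d=cam('top'); print(plane(d,[[273,143],[283,181],[146,214]],[0,0,.1]).round(3))
c=row([.57,-.12,.40],Rt(-10))
n=np.array([-.5,0,.866]); g=np.array([.539,.350,.0955])+.008*n
c=row(g+.15*n,Rt(0,30),c)
c=row(g,Rt(0,30),c)
E
```

```text
[[ 0.771  0.025  0.1  ]
 [ 0.621 -0.012  0.1  ]
 [ 0.498  0.522  0.1  ]]
row [455.4, -286.7, -177.6, -0.0, 0.0, 36.7]
row [-189.9, -443.8, 167.7, 2.6, 29.9, -9.8]
row [0.0, -0.0, 150.0, 0.0, 0.0, 0.0]
```

```bash
python3 -m jog '[[[0,0,-50,0,0,0,50],[0,0,-100,0,0,0,50],[455,-287,-178,0,0,36.7,50],[455,-287,-178,0,0,36.7,50],[455,-287,-178,0,0,36.7,50],[455,-287,-178,0,0,36.7,50],[455,-287,-178,0,0,36.7,50],[455,-287,-178,0,0,36.7,50],[455,-287,-178,0,0,36.7,50],[455,-287,-178,0,0,36.7,50]]]'
python3 -c "
from h import *
c=row([.57,-.12,.40],Rt(-10))
n=np.array([-.5,0,.866]); g=np.array([.539,.350,.0955])+.008*n
c=row(g+.15*n,Rt(0,30))"
```

```text
time: 1.35
position: [0.4941, -0.2445, 0.3798]
tool_rot: [3.129, -0.274, 0.001]
ft_force: [0.2, -0.2, 0.7]
grip_width: 0.575
grip_force: 0.0
row [53.1, -135.8, -20.2, 0.0, -0.0, -0.0]
row [-137.2, -579.6, 147.0, 2.7, 29.9, -9.8]
```

Run:
```python
from h import *
d=cam('wrist'); save(d,'w0'); np.savez('w0.npz',**d); print(-d['R'].T@d['t'],d['f'],d['k1'])
```

```text
[ 0.5612127  -0.25682055  0.54217266] 306.5962989436302 -0.03579939658967123
```

View pics/w0.png

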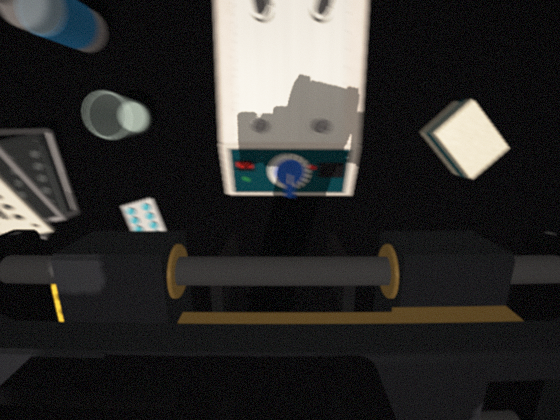

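The wrist view shows the warmer with posts at about (262,8), (322,8), (260,125) and (320,125), and the dial at (290,173). The open fingers are at the bottom.

```bash
cat >> h.py <<'E'
def posts(d,x0=None):
    H,W=d['depth'].shape; g=np.stack(np.meshgrid(np.arange(W),np.arange(H)),-1).reshape(-1,2)
    P=pts(d,g); ok=(d['depth'].ravel()>.1); out=[]
    near=ok&(np.linalg.norm(P[:,:2]-[.629,-.28],axis=1)<.13)
    for e in ([-72,38],[-72,-38],[72,38],[72,-38]):
        a=np.radians(-10.2); c=np.array([.629,-.28])+np.array([[np.cos(a),-np.sin(a)],[np.sin(a),np.cos(a)]])@np.array(e)/1000
        m=near&(np.linalg.norm(P[:,:2]-c,axis=1)<.02)
        t=P[m&(P[:,2]>.172)&(P[:,2]<.2)]; b=P[m&(P[:,2]>.125)&(P[:,2]<.168)]
        print(e,c.round(4),'tip',len(t),t.mean(0).round(4) if len(t) else '','shaft',len(b),b.mean(0).round(4) if len(b) else '')
        out.append(t.mean(0) if len(t) else np.full(3,np.nan))
    return np.array(out)
def fit(t):
    e=np.array([[-72,38],[-72,-38],[72,38],[72,-38]])/1000; ok=~np.isnan(t[:,0]); e=e[ok];t=t[ok][:,:2]
    ce,ct=e.mean(0),t.mean(0); A=e-ce;B=t-ct
    a=np.arctan2((A[:,0]*B[:,1]-A[:,1]*B[:,0]).sum(),(A*B).sum()); M=np.array([[np.cos(a),-np.sin(a)],[np.sin(a),np.cos(a)]])
    print('center',(ct-M@ce).round(4),'yaw',np.degrees(a).round(2),'res',(B-A@M.T).round(4).tolist())
E
python3 - <<'E'
from h import *
fit(posts(dict(np.load('w0.npz'))))
for n in ('top','scene'): fit(posts(cam(n)))
E
python3 -m jog '[[[-137,-580,0,2.7,29.9,-9.8,50],[-137,-580,0,2.7,29.9,-9.8,50],[-137,-580,0,2.7,29.9,-9.8,50],[-137,-580,0,2.7,29.9,-9.8,50],[-137,-580,40,2.7,29.9,-9.8,50],[-137,-580,80,2.7,29.9,-9.8,50],[-137,-580,100,2.7,29.9,-9.8,50],[-137,-580,147,2.7,29.9,-9.8,50],[-137,-580,147,2.7,29.9,-9.8,50],[-137,-580,147,2.7,29.9,-9.8,50]]]'
python3 - <<'E'
from h import *
n=np.array([-.5,0,.866]); g=np.array([.539,.350,.0955])+.008*n
c=row(g+.15*n,Rt(0,30))
E
```

```text
[-72, 38] [ 0.5649 -0.2299] tip 44 [ 0.5642 -0.2342  0.1894] shaft 34 [ 0.5645 -0.2369  0.1579]
[-72, -38] [ 0.5514 -0.3046] tip 52 [ 0.5511 -0.3078  0.1876] shaft 65 [ 0.5518 -0.3035  0.1527]
[72, 38] [ 0.7066 -0.2554] tip 0  shaft 182 [ 0.6992 -0.2586  0.1444]
[72, -38] [ 0.6931 -0.3301] tip 0  shaft 187 [ 0.6864 -0.3309  0.145 ]
center [ 0.6285 -0.2836] yaw -10.1 res [[-0.0001, -0.0006], [0.0001, 0.0006]]
[-72, 38] [ 0.5649 -0.2299] tip 0  shaft 0 
[-72, -38] [ 0.5514 -0.3046] tip 0  shaft 0 
[72, 38] [ 0.7066 -0.2554] tip 6 [ 0.7068 -0.2569  0.1853] shaft 15 [ 0.7061 -0.2536  0.1526]
[72, -38] [ 0.6931 -0.3301] tip 9 [ 0.6935 -0.3323  0.1833] shaft 14 [ 0.6908 -0.3281  0.152 ]
center [ 0.6292 -0.2821] yaw -9.96 res [[0.0, 0.0002], [-0.0, -0.0002]]
[-72, 38] [ 0.5649 -0.2299] tip 20 [ 0.5662 -0.2303  0.1823] shaft 50 [ 0.5684 -0.228   0.1495]
[-72, -38] [ 0.5514 -0.3046] tip 15 [ 0.5521 -0.3053  0.1829] shaft 51 [ 0.5547 -0.3025  0.1477]
[72, 38] [ 0.7066 -0.2554] tip 18 [ 0.7075 -0.2557  0.1826] shaft 46 [ 0.709  -0.2528  0.1462]
[72, -38] [ 0.6931 -0.3301] tip 18 [ 0.694  -0.3301  0.1834] shaft 47 [ 0.6952 -0.3269  0.1499]
center [ 0.6299 -0.2804] yaw -10.14 res [[0.0005, -0.0], [-0.0003, -0.0003], [-0.0, -0.0001], [-0.0001, 0.0003]]
time: 2.5
position: [0.5423, 0.0144, 0.2804]
tool_rot: [3.036, -0.024, 0.778]
ft_force: [0.8, -1.0, 1.3]
grip_width: 0.574
grip_force: 0.0
row [-99.6, -334.3, -1.3, 0.7, 1.3, -0.7]
```

```bash
python3 -m jog '[[[-99.6,-334,-1,0.7,1.3,-0.7,50],[-99.6,-334,-1,0.7,1.3,-0.7,50],[-99.6,-334,-1,0.7,1.3,-0.7,50],[-99.6,-334,-1,0.7,1.3,-0.7,50],[-99.6,-334,-1,0.7,1.3,-0.7,50],[-99.6,-334,-1,0.7,1.3,-0.7,50],[-99.6,-334,-1,0.7,1.3,-0.7,50],[-99.6,-334,-1,0.7,1.3,-0.7,50],[-99.6,-334,-1,0.7,1.3,-0.7,50],[-99.6,-334,-1,0.7,1.3,-0.7,50]]]'
python3 - <<'E'
from h import *
n=np.array([-.5,0,.866]); g=np.array([.539,.350,.0955])+.008*n
c=row(g+.15*n,Rt(0,30))
d=cam('wrist'); save(d,'w1'); np.savez('w1.npz',**d)
E
```

```text
time: 3.5
position: [0.4564, 0.3537, 0.2333]
tool_rot: [-3.029, -0.013, -0.809]
ft_force: [1.1, -0.9, -0.5]
grip_width: 0.581
grip_force: 0.0
row [2.6, 3.7, 2.6, -0.5, 0.1, 0.4]
```

View pics/w1.png

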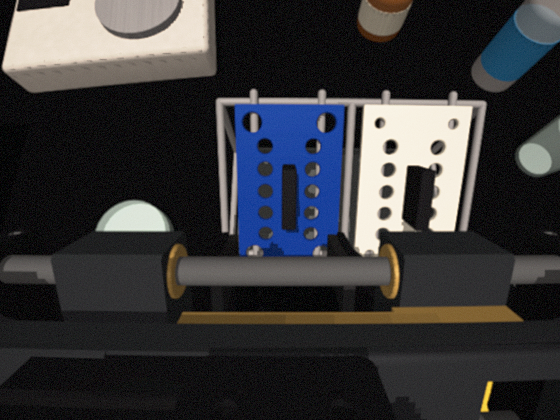

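The wrist view shows the blue plate, with its fin at (289,198) and corner holes at (251,122) and (327,122), and the white plate with its fin at (420,195).

Run:
```python
from h import *
d=dict(np.load('w1.npz')); im=d['image'].astype(int)
for nm,(x0,y0,x1,y1) in (('blue',(234,105,348,240)),('white',(356,105,475,240))):
    g=np.array([(x,y) for y in range(y0,y1) for x in range(x0,x1)]); c=im[g[:,1],g[:,0]]; P=pts(d,g)
    m=(c[:,2]>c[:,0]+50) if nm=='blue' else c.min(1)>150
    Q=P[m]
    for _ in range(4):
        c0=Q.mean(0); n=np.linalg.svd(Q-c0)[2][2]; n*=np.sign(n[2]); Q=Q[abs((Q-c0)@n)<.004]
    h=(P-c0)@n; F=P[(h>.034)&(h<.046)]
    ex=np.array([n[2],0,-n[0]]); ex/=np.linalg.norm(ex)
    r=cv2.minAreaRect(np.float32(np.c_[F@ex,F[:,1]]*1000)); print(nm,n.round(3),'fin',len(F),F.mean(0).round(4),'h',np.median(h[(h>.03)]).round(4),r)
    rp=cv2.minAreaRect(np.float32(np.c_[Q@ex,Q[:,1]]*1000)); print('plate rect',rp, 'max along',(Q@ex).max().round(4),'c0 h',(c0@n).round(4))
    f=F.mean(0); hh=(f-c0)@n; print('surface centre',(f-hh*n).round(4))
```

```text
blue [-0.502 -0.006  0.865] fin 872 [0.5174 0.3483 0.1301] h 0.0402 ((511.67022705078125, 348.0360412597656), (58.97603225708008, 13.203121185302734), 0.4318801760673523)
plate rect ((527.778564453125, 348.47259521484375), (110.27210235595703, 145.3217315673828), 89.98915100097656) max along 0.6004 c0 h -0.1891
surface centre [0.5374 0.3486 0.0955]
white [-0.525 -0.125  0.842] fin 1032 [0.5175 0.2194 0.1294] h 0.0422 ((506.4620056152344, 218.3007049560547), (14.909252166748047, 60.02913284301758), 89.81127166748047)
plate rect ((524.2406616210938, 202.1868133544922), (141.39222717285156, 122.14539337158203), 2.512934923171997) max along 0.596 c0 h -0.2307
surface centre [0.5387 0.2245 0.0954]
```

Run:
```python
from h import *
n=np.array([-.5,0,.866]); g=np.array([.538,.3487,.0955])+.007*n
c=row(g,Rt(0,30))
```

```text
row [1.7, 6.1, 153.2, -0.5, 0.1, 0.3]
```

```bash
python3 -m jog '[[[1.5,5,40,-0.5,0,0.3,50],[1.5,5,80,-0.5,0,0.3,50],[1.5,5,115,-0.5,0,0.3,50],[1.5,5,120,-0.5,0,0.3,50],[1.5,5,120,-0.5,0,0.3,50]]]'
python3 - <<'E'
from h import *
n=np.array([-.5,0,.866]); g=np.array([.538,.3487,.0955])+.007*n
c=row(g,Rt(0,30))
E
```

```text
time: 4.05
position: [0.4973, 0.3169, 0.1563]
tool_rot: [-3.01, -0.023, -0.8]
ft_force: [-14.2, 20.0, -4.1]
grip_width: 0.577
grip_force: 0.0
row [5.4, -29.8, 66.9, -1.7, 0.2, 0.4]
```

Run:
```python
from h import *
d=cam('scene'); im=d['image'][130:390,250:530]; cv2.imwrite('pics/s2.png',cv2.resize(im,None,fx=2.2,fy=2.2,interpolation=3)[:,:,::-1])
s=ctrl.get_state(); print(s['position'],s['qd'].round(2),s['ft_force'],s['joint_positions'].round(2),s['torque'])
```

```text
[0.49840007 0.31106675 0.15353042] [-0.09 -0.02  0.06 -0.02 -0.04  0.11 -0.  ] [ 1.22034498 -5.18315345 -1.32165676] [ 0.58  0.01 -1.38  2.06  0.53  0.76 -2.69] [-0.32585087  0.52795701 -0.28105543]
```

View pics/s2.png

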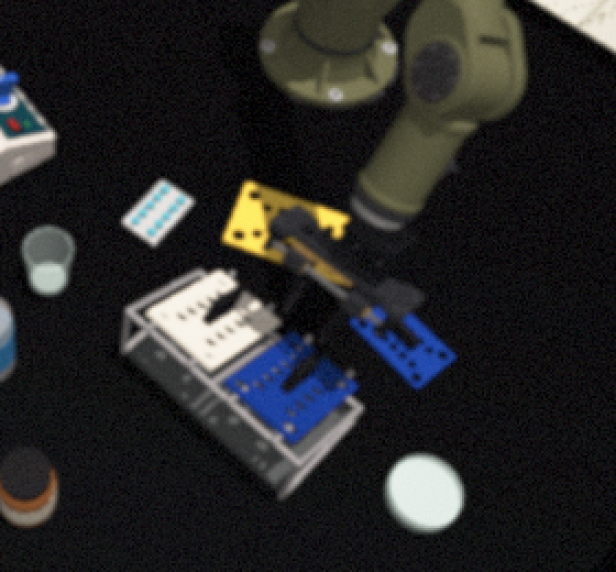

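The picture shows the gripper short of the blue plate. Joints 3 and 7 sit at their range ends, so I back off and use the half-turned grasp.

```bash
python3 -m jog '[[[0,0,-50,0,0,0,50],[0,0,-100,0,0,0,50],[0,0,-120,0,0,-8,50],[0,0,-120,0,0,-85,50],[0,0,-120,0,0,-85,50],[0,0,-120,0,0,-85,50],[0,0,-120,0,0,-85,50],[0,0,-120,0,0,-85,50],[0,0,-120,0,0,-85,50],[0,0,-120,0,0,-85,50]]]'
python3 - <<'E'
from h import *
print(ctrl.get_state()['joint_positions'].round(2))
n=np.array([-.5,0,.866]); g=np.array([.538,.3487,.0955])+.007*n
row(g+.15*n,Rt(0,30)*R.from_euler('z',180,degrees=True))
E
```

```text
time: 5.1
position: [0.4356, 0.317, 0.2625]
tool_rot: [2.356, 1.539, 0.655]
ft_force: [0.5, -0.3, -0.9]
grip_width: 0.572
grip_force: 0.0
[-0.14 -0.26 -0.68  2.02  0.23  0.96 -1.34]
row [29.9, -7.6, 39.8, 1.1, -2.1, -114.2]
```

```bash
python3 -m jog '[[[30,-8,70,1,-2,-114,50],[30,-8,70,1,-2,-114,50],[30,-8,70,1,-2,-114,50],[30,-8,70,1,-2,-114,50],[30,-8,70,1,-2,-114,50],[30,-8,70,1,-2,-114,50],[30,-8,70,1,-2,-114,50],[30,-8,70,1,-2,-114,50],[30,-8,70,1,-2,-114,50],[30,-8,70,1,-2,-114,50]]]'
python3 - <<'E'
from h import *
print(ctrl.get_state()['joint_positions'].round(2))
n=np.array([-.5,0,.866]); g=np.array([.538,.3487,.0955])+.007*n
row(g+.1*n,Rt(0,30)*R.from_euler('z',180,degrees=True))
E
```

```text
time: 6.1
position: [0.4746, 0.3497, 0.2051]
tool_rot: [0.642, 2.557, 0.178]
ft_force: [0.1, -0.9, 0.6]
grip_width: 0.573
grip_force: 0.0
[-0.18 -0.03 -0.73  1.98  0.48  0.91 -0.08]
row [-0.8, -0.9, 19.6, 0.3, -0.5, -28.3]
```

```bash
python3 -m jog '[[[-1,-1,20,0.3,-0.5,-28,50],[-1,-1,20,0.3,-0.5,-28,50],[-1,-1,20,0.3,-0.5,-28,50],[-1,-1,20,0.3,-0.5,-28,50],[-1,-1,20,0.3,-0.5,-28,50],[-1,-1,20,0.3,-0.5,-28,50]]]'
python3 - <<'E'
from h import *
print(ctrl.get_state()['joint_positions'].round(2))
n=np.array([-.5,0,.866]); g=np.array([.538,.3487,.0955])+.007*n
row(g,Rt(0,30)*R.from_euler('z',180,degrees=True))
E
```

```text
time: 6.7
position: [0.4847, 0.3489, 0.1875]
tool_rot: [0.015, 2.618, 0.003]
ft_force: [0.9, -0.4, 0.8]
grip_width: 0.574
grip_force: 0.0
[-0.18  0.01 -0.73  1.99  0.54  0.88  0.36]
row [-0.2, -0.2, 99.4, -0.0, -0.0, -0.6]
```

```bash
python3 -m jog '[[[0,0,35,0,0,-0.6,50],[0,0,65,0,0,-0.6,50],[0,0,85,0,0,-0.6,50],[0,0,99,0,0,-0.6,50],[0,0,99,0,0,-0.6,50],[0,0,99,0,0,-0.6,50]]]'
python3 - <<'E'
from h import *
n=np.array([-.5,0,.866]); g=np.array([.538,.3487,.0955])+.007*n
row(g,Rt(0,30)*R.from_euler('z',180,degrees=True))
E
```

```text
time: 7.3
position: [0.5337, 0.3494, 0.1014]
tool_rot: [-0.001, 2.619, -0.0]
ft_force: [-0.0, -0.4, 0.2]
grip_width: 0.578
grip_force: 0.0
row [-0.8, -0.7, 0.3, 0.0, -0.1, 0.0]
```

Close firmly and lift square to the slope.

```bash
python3 -m jog '[[[0,0,0,0,0,0,30],[0,0,0,0,0,0,5],[0,0,0,0,0,0,5],[0,0,0,0,0,0,5],[0,0,0,0,0,0,5],[0,0,0,0,0,0,5]]]' 40
python3 -m jog '[[[0,0,-6,0,0,0,5],[0,0,-20,0,0,0,5],[0,0,-45,0,0,0,5],[0,0,-75,0,0,0,5],[0,0,-90,0,0,0,5],[0,0,-90,0,0,0,5]]]' 40
python3 - <<'E'
from h import *
print(ctrl.get_state()['joint_positions'].round(2))
c=row([.55,.20,.33],Rt(170))
row([.60,-.20,.33],Rt(170),c)
row([.629,-.282,.33],Rt(170),c)
E
```

```text
time: 7.9
position: [0.5338, 0.3493, 0.1013]
tool_rot: [-0.002, 2.619, -0.001]
ft_force: [-1.4, 0.3, 1.7]
grip_width: 0.16
grip_force: 40.0
time: 8.5
position: [0.4883, 0.3509, 0.1815]
tool_rot: [-0.004, 2.616, 0.003]
ft_force: [1.5, 1.0, -2.1]
grip_width: 0.157
grip_force: 40.0
[-0.16  0.02 -0.75  1.99  0.56  0.87  0.35]
row [-127.6, -150.9, -97.8, 2.7, 30.0, 9.9]
row [-118.7, -385.2, -0.0, 0.0, 0.0, 0.0]
row [-161.5, -461.0, -0.0, 0.0, 0.0, 0.0]
```

```bash
python3 -m jog '[[[-60,0,-60,0,0,0,5],[-128,-151,-98,2.7,30,9.9,5],[-128,-151,-98,2.7,30,9.9,5],[-128,-151,-98,2.7,30,9.9,5],[-128,-151,-98,2.7,30,9.9,5],[-128,-151,-98,2.7,30,9.9,5],[-128,-151,-98,2.7,30,9.9,5],[-128,-151,-98,2.7,30,9.9,5],[-128,-151,-98,2.7,30,9.9,5]]]' 40
python3 - <<'E'
from h import *
print(ctrl.get_state()['joint_positions'].round(2))
row([.629,-.282,.33],Rt(170))
E
```

```text
time: 9.4
position: [0.5495, 0.2001, 0.3271]
tool_rot: [-0.27, -3.126, 0.004]
ft_force: [0.2, 0.5, -2.4]
grip_width: 0.158
grip_force: 40.0
[ 0.06  0.19 -0.53  1.43  0.1   1.55  0.93]
row [-161.0, -461.3, -2.3, -0.1, -0.2, 0.1]
```

```bash
python3 -m jog '[[[-161,-461,-2,0,0,0,5],[-161,-461,-2,0,0,0,5],[-161,-461,-2,0,0,0,5],[-161,-461,-2,0,0,0,5],[-161,-461,-2,0,0,0,5],[-161,-461,-2,0,0,0,5],[-161,-461,-2,0,0,0,5],[-161,-461,-2,0,0,0,5],[-161,-461,-2,0,0,0,5],[-161,-461,-2,0,0,0,5]]]' 40
python3 - <<'E'
from h import *
print(ctrl.get_state()['joint_positions'].round(2))
row([.629,-.282,.25],Rt(170))
E
```

```text
time: 10.4
position: [0.6286, -0.2858, 0.3301]
tool_rot: [-0.276, -3.126, 0.005]
ft_force: [1.4, 0.5, -2.1]
grip_width: 0.157
grip_force: 40.0
[ 0.54  0.4  -0.23  1.14  0.09  1.61  1.73]
row [0.0, 4.1, 80.0, -0.2, -0.2, -0.1]
```

```bash
python3 -m jog '[[[0,4,40,-0.2,-0.2,-0.1,5],[0,4,80,-0.2,-0.2,-0.1,5],[0,4,95,-0.2,-0.2,-0.1,5],[0,4,95,-0.2,-0.2,-0.1,5],[0,4,95,-0.2,-0.2,-0.1,5]]]' 40
cat > mp.py <<'E'
import sys; from h import *
col=sys.argv[1]; z=float(sys.argv[2])
s=ctrl.get_state(); p=s['position']; print('tcp',p.round(4),'x',R.from_rotvec(s['tool_rot']).as_matrix()[:,0].round(4))
for n in ('scene','top'):
    d=cam(n); H,W=d['depth'].shape; im=d['image'].astype(int); g=np.stack(np.meshgrid(np.arange(W),np.arange(H)),-1).reshape(-1,2)
    P=pts(d,g); c=im.reshape(-1,3)
    m=((c[:,2]>c[:,0]+40) if col=='blue' else c.min(1)>120)&(np.linalg.norm(P-[p[0],p[1],z],axis=1)<.14)&(abs(P[:,2]-z)<.02)
    Q=P[m]
    for _ in range(4):
        c0=Q.mean(0); nr=np.linalg.svd(Q-c0)[2][2]; nr*=np.sign(nr[2]); m&=abs((P-c0)@nr)<.005; Q=P[m]
    M=(m.reshape(H,W)*255).astype(np.uint8); zc=c0[2]
    cs=max(cv2.findContours(M,cv2.RETR_EXTERNAL,cv2.CHAIN_APPROX_NONE)[0],key=len)
    px=cs.reshape(-1,2); X=plane(d,px,c0,nr); r=cv2.minAreaRect(np.float32(X[:,:2]*1000))
    print(n,len(Q),'n',nr.round(4),'c0',c0.round(4),'rect',r)
    cv2.imwrite(f'pics/{n}_{col}.png',cv2.resize(d['image'][max(0,px[:,1].min()-25):px[:,1].max()+25,max(0,px[:,0].min()-25):px[:,0].max()+25],None,fx=4,fy=4,interpolation=3)[:,:,::-1])
E
python3 mp.py blue .23
```

```text
time: 10.9
position: [0.6303, -0.279, 0.2373]
tool_rot: [0.27, 3.126, 0.001]
ft_force: [0.1, 0.1, -1.6]
grip_width: 0.159
grip_force: 40.0
tcp [ 0.6303 -0.279   0.2373] x [-0.9852  0.1716 -0.0034]
scene 898 n [-0.0051 -0.002   1.    ] c0 [ 0.6513 -0.2703  0.2322] rect ((629.543701171875, -276.6729736328125), (113.3139877319336, 180.85546875), 80.3893051147461)
top 332 n [-0.008  -0.0155  0.9998] c0 [ 0.6305 -0.2491  0.2308] rect ((583.0272827148438, -242.31484985351562), (54.54604721069336, 69.79190063476562), 75.31069946289062)
```

Run:
```python
from h import *
row([.6300,-.2830,.187],Rt(169.9))
```

```text
row [0.5, -3.5, 51.6, 0.0, 0.3, 0.2]
```

```bash
python3 -m jog '[[[0.5,-3.5,10,0,0.3,0.2,5],[0.5,-3.5,25,0,0.3,0.2,5],[0.5,-3.5,40,0,0.3,0.2,5],[0.5,-3.5,51,0,0.3,0.2,5],[0.5,-3.5,51,0,0.3,0.2,5],[0.5,-3.5,51,0,0.3,0.2,5]]]' 40
python3 mp.py blue .181
```

```text
time: 11.6
position: [0.6281, -0.2828, 0.1839]
tool_rot: [-0.278, -3.124, -0.004]
ft_force: [1.0, 1.4, -1.5]
grip_width: 0.154
grip_force: 40.0
tcp [ 0.6281 -0.2828  0.1839] x [-0.9843  0.1763  0.0052]
scene 787 n [ 4.e-03 -1.e-04  1.e+00] c0 [ 0.6467 -0.2708  0.1787] rect ((627.552734375, -279.9925231933594), (112.79058074951172, 180.75914001464844), 80.1053466796875)
top 308 n [ 0.0062 -0.0242  0.9997] c0 [ 0.6313 -0.2527  0.1769] rect ((580.8047485351562, -245.54730224609375), (55.5756950378418, 68.7191162109375), 74.85177612304688)
```

View pics/scene_blue.png

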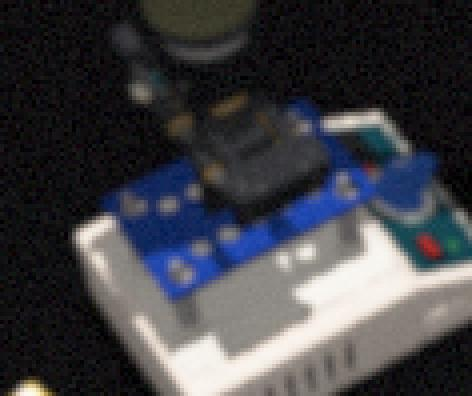

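The posts' tips show inside the blue plate's corner holes, at (345,183), (180,268) and (130,205) in the enlarged crop. There is no contact force, so I shift +2 mm in x and lower gently.

Run:
```python
from h import *
row([.6300,-.2830,.171],Rt(169.9))
```

```text
row [-1.6, 0.2, 13.7, 0.1, -0.2, -0.1]
```

```bash
python3 -m jog '[[[-1.5,0,0,0.1,-0.2,-0.1,5],[-1.5,0,0,0.1,-0.2,-0.1,5],[-1.5,0,3,0.1,-0.2,-0.1,5],[-1.5,0,6,0.1,-0.2,-0.1,5],[-1.5,0,9,0.1,-0.2,-0.1,5],[-1.5,0,12,0.1,-0.2,-0.1,5],[-1.5,0,13,0.1,-0.2,-0.1,5]]]' 40
python3 - <<'E'
from h import *
row([.6300,-.2830,.130],Rt(169.9)); print(ctrl.get_state()['torque'])
E
```

```text
time: 12.4
position: [0.6295, -0.2831, 0.1707]
tool_rot: [-0.276, -3.128, -0.001]
ft_force: [-0.2, 0.6, -1.8]
grip_width: 0.161
grip_force: 40.0
row [-0.5, 0.2, 40.7, 0.0, -0.1, 0.0]
[ 0.1442509  -0.1948406   0.04652148]
```

```bash
python3 -m jog '[[[-0.3,0.2,6,0,-0.1,0,5],[-0.3,0.2,14,0,-0.1,0,5],[-0.3,0.2,22,0,-0.1,0,5],[-0.3,0.2,30,0,-0.1,0,5],[-0.3,0.2,36,0,-0.1,0,5],[-0.3,0.2,40,0,-0.1,0,5],[-0.3,0.2,41,0,-0.1,0,5]]]' 40
python3 -m jog '[[[0,0,1,0,0,0,5],[0,0,2,0,0,0,5],[0,0,2,0,0,0,5]]]'
```

```text
time: 13.1
position: [0.6299, -0.283, 0.1297]
tool_rot: [0.276, 3.129, 0.0]
ft_force: [-1.0, 0.9, -2.1]
grip_width: 0.158
grip_force: 40.0
time: 13.4
position: [0.6303, -0.2831, 0.1287]
tool_rot: [0.275, 3.128, -0.0]
ft_force: [-0.1, -0.3, -2.0]
grip_width: 0.157
grip_force: 40.0
```

```bash
python3 -m jog '[[[0,0,0.7,0,0,0,5],[0,0,1.4,0,0,0,5],[0,0,2,0,0,0,5]]]'
python3 -m jog '[[[0,0,0.7,0,0,0,5],[0,0,1.4,0,0,0,5],[0,0,1.4,0,0,0,5]]]'
```

```text
time: 13.7
position: [0.6305, -0.2832, 0.1281]
tool_rot: [0.275, 3.127, -0.001]
ft_force: [-3.5, 0.5, 8.1]
grip_width: 0.157
grip_force: 40.0
time: 14.0
position: [0.6304, -0.2831, 0.1281]
tool_rot: [0.275, 3.127, -0.001]
ft_force: [-3.3, 0.9, 10.0]
grip_width: 0.161
grip_force: 40.0
```

Contact comes at the expected height, so I release and back off.

```bash
python3 -m jog '[[[0,0,-1,0,0,0,5],[0,0,-1,0,0,0,40],[0,0,-1,0,0,0,50],[0,0,-1,0,0,0,50],[0,0,-1,0,0,0,50],[0,0,-30,0,0,0,50],[0,0,-75,0,0,0,50],[0,0,-125,0,0,0,50],[0,0,-170,0,0,0,50]]]'
python3 mp.py blue .121
python3 - <<'E'
from h import *
d=cam('scene'); fit(posts(d)); d=cam('wrist'); save(d,'w2'); np.savez('w2.npz',**d)
n=np.array([-.5,0,.866]); g=np.array([.538,.2197,.0955])+.007*n
T=Rt(0,30)*R.from_euler('z',180,degrees=True)
c=row([.52,.12,.28],Rt(175)); c=row(g+.1*n,T,c); row(g+.1*n,T)
E
```

```text
time: 14.9
position: [0.6299, -0.283, 0.2972]
tool_rot: [0.275, 3.127, -0.001]
ft_force: [0.4, -0.9, 0.3]
grip_width: 0.574
grip_force: 0.0
tcp [ 0.6299 -0.283   0.2972] x [-0.9846  0.1748 -0.002 ]
scene 825 n [-0.0017 -0.0042  1.    ] c0 [ 0.6314 -0.2721  0.1229] rect ((630.4984741210938, -277.7200012207031), (106.45098114013672, 179.4741973876953), 79.99896240234375)
top 299 n [-9.0e-04 -5.4e-03  1.0e+00] c0 [ 0.5965 -0.2592  0.1205] rect ((597.3929443359375, -263.5315856933594), (79.86862182617188, 101.92300415039062), 79.45774841308594)
[-72, 38] [ 0.5649 -0.2299] tip 22 [ 0.5661 -0.23    0.1811] shaft 56 [ 0.5687 -0.2271  0.1445]
[-72, -38] [ 0.5514 -0.3046] tip 17 [ 0.5536 -0.3043  0.1825] shaft 62 [ 0.5554 -0.3024  0.1425]
[72, 38] [ 0.7066 -0.2554] tip 20 [ 0.7079 -0.2551  0.182 ] shaft 65 [ 0.7102 -0.2547  0.1434]
[72, -38] [ 0.6931 -0.3301] tip 15 [ 0.6936 -0.3301  0.1847] shaft 64 [ 0.694  -0.3273  0.1432]
center [ 0.6303 -0.2799] yaw -10.21 res [[-0.0001, -0.0003], [0.0009, 0.0002], [0.0, 0.0002], [-0.0008, -0.0001]]
row [179.4, 377.7, 15.4, -0.1, 0.2, -5.1]
row [44.1, 96.2, 91.8, -1.3, -30.0, -4.9]
row [232.2, 469.7, 107.0, -2.7, -29.7, -9.8]
```

View pics/scene_blue.png

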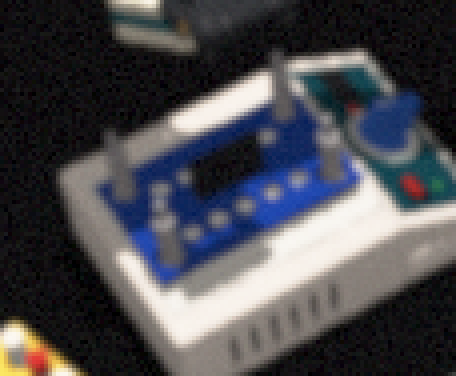

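Blue plate sits flat, with posts protruding through all four corner holes. Now the white plate.

```bash
python3 -m jog '[[[179,378,15,0,0,-5,50],[179,378,15,0,0,-5,50],[179,378,15,0,0,-5,50],[179,378,15,0,0,-5,50],[179,378,15,0,0,-5,50],[179,378,15,0,0,-5,50],[179,378,15,0,0,-5,50],[179,378,15,0,0,-5,50],[179,378,15,0,0,-5,50]]]'
python3 - <<'E'
from h import *
n=np.array([-.5,0,.866]); g=np.array([.538,.2188,.0952])+.007*n
T=Rt(0,30)*R.from_euler('z',180,degrees=True)
row(g+.1*n,T); print(ctrl.get_state()['joint_positions'].round(2))
E
```

```text
time: 16.0
position: [0.5165, 0.1266, 0.2778]
tool_rot: [-0.126, -3.136, -0.002]
ft_force: [-0.4, 0.2, 0.1]
grip_width: 0.573
grip_force: 0.0
row [39.0, 89.2, 90.2, -1.1, -30.1, -4.5]
[ 0.2   0.07 -0.52  1.64  0.04  1.44  1.17]
```

```bash
python3 -m jog '[[[39,89,45,-1.1,-30,-4.5,50],[39,89,45,-1.1,-30,-4.5,50],[39,89,90,-1.1,-30,-4.5,50],[39,89,90,-1.1,-30,-4.5,50],[39,89,90,-1.1,-30,-4.5,50],[39,89,90,-1.1,-30,-4.5,50],[39,89,90,-1.1,-30,-4.5,50],[39,89,90,-1.1,-30,-4.5,50]]]'
python3 - <<'E'
from h import *
n=np.array([-.5,0,.866]); g=np.array([.538,.2188,.0952])+.007*n
T=Rt(0,30)*R.from_euler('z',180,degrees=True)
row(g,T); print(ctrl.get_state()['joint_positions'].round(2))
E
```

```text
time: 16.8
position: [0.4909, 0.2128, 0.1916]
tool_rot: [0.014, 2.616, -0.003]
ft_force: [1.3, 0.1, 0.6]
grip_width: 0.572
grip_force: 0.0
row [7.7, 6.4, 100.0, -0.3, 0.1, -0.5]
[ 0.12 -0.25 -0.69  2.16  0.19  0.75  0.85]
```

```bash
python3 -m jog '[[[4,6,0,-0.3,0,-0.5,50],[7,6.4,30,-0.3,0,-0.5,50],[7,6.4,60,-0.3,0,-0.5,50],[7,6.4,70,-0.3,0,-0.5,50],[7,6.4,70,-0.3,0,-0.5,50],[7,6.4,70,-0.3,0,-0.5,50]]]'
python3 - <<'E'
from h import *
n=np.array([-.5,0,.866]); g=np.array([.538,.2188,.0952])+.007*n
T=Rt(0,30)*R.from_euler('z',180,degrees=True)
row(g,T); print(ctrl.get_state()['joint_positions'].round(2))
E
```

```text
time: 17.4
position: [0.5182, 0.219, 0.126]
tool_rot: [-0.002, 2.617, -0.001]
ft_force: [0.5, 0.2, -0.1]
grip_width: 0.58
grip_force: 0.0
row [-1.7, -0.2, 29.5, 0.0, 0.1, 0.1]
[ 0.19 -0.08 -0.8   2.18  0.42  0.62  0.65]
```

```bash
python3 -m jog '[[[-1.5,0,12,0,0,0,50],[-1.5,0,22,0,0,0,50],[-1.5,0,29.5,0,0,0,50],[-1.5,0,29.5,0,0,0,50],[-1.5,0,29.5,0,0,0,30],[-1.5,0,29.5,0,0,0,5],[-1.5,0,29.5,0,0,0,5],[-1.5,0,29.5,0,0,0,5],[-1.5,0,29.5,0,0,0,5],[-1.5,0,29.5,0,0,0,5]]]' 40
python3 -m jog '[[[0,0,-6,0,0,0,5],[0,0,-20,0,0,0,5],[0,0,-45,0,0,0,5],[0,0,-70,0,0,0,5],[0,0,-80,0,0,0,5],[0,0,-80,0,0,0,5]]]' 40
python3 - <<'E'
from h import *
print(ctrl.get_state()['joint_positions'].round(2))
c=row([.55,.14,.34],Rt(170))
row([.630,-.283,.34],Rt(169.9),c)
E
```

```text
time: 18.4
position: [0.5341, 0.2186, 0.101]
tool_rot: [-0.003, 2.616, -0.002]
ft_force: [-1.3, -0.1, 1.5]
grip_width: 0.154
grip_force: 40.0
time: 19.0
position: [0.4938, 0.2188, 0.1711]
tool_rot: [-0.003, 2.615, -0.002]
ft_force: [-0.1, 0.2, -3.2]
grip_width: 0.162
grip_force: 40.0
[ 0.17 -0.22 -0.76  2.18  0.23  0.7   0.82]
row [-133.3, -79.3, -117.6, 2.5, 30.1, 9.9]
row [-152.2, -402.7, -0.0, -0.0, -0.0, 0.1]
```

```bash
python3 -m jog '[[[-50,0,-40,0,0,0,5],[-100,0,-80,0,0,0,5],[-133,-79,-118,2.5,30,9.9,5],[-133,-79,-118,2.5,30,9.9,5],[-133,-79,-118,2.5,30,9.9,5],[-133,-79,-118,2.5,30,9.9,5],[-133,-79,-118,2.5,30,9.9,5],[-133,-79,-118,2.5,30,9.9,5],[-133,-79,-118,2.5,30,9.9,5]]]' 40
python3 - <<'E'
from h import *
row([.630,-.283,.34],Rt(169.9))
E
```

```text
time: 19.9
position: [0.549, 0.1409, 0.3384]
tool_rot: [0.27, 3.13, 0.0]
ft_force: [-1.2, -0.1, -2.5]
grip_width: 0.155
grip_force: 40.0
row [-152.5, -403.7, -1.6, 0.0, 0.0, 0.2]
```

```bash
python3 -m jog '[[[-152,-403,-2,0,0,0.2,5],[-152,-403,-2,0,0,0.2,5],[-152,-403,-2,0,0,0.2,5],[-152,-403,-2,0,0,0.2,5],[-152,-403,-2,0,0,0.2,5],[-152,-403,-2,0,0,0.2,5],[-152,-403,-2,0,0,0.2,5],[-152,-403,-2,0,0,0.2,5],[-152,-403,-2,0,0,0.2,5],[-152,-403,-2,0,0,0.2,5]]]' 40
python3 - <<'E'
from h import *
row([.630,-.283,.215],Rt(169.9))
E
```

```text
time: 20.9
position: [0.6279, -0.2897, 0.3402]
tool_rot: [-0.291, -3.128, 0.006]
ft_force: [-0.3, -0.6, -2.7]
grip_width: 0.155
grip_force: 40.0
row [-0.8, 7.4, 125.1, -0.2, 0.0, -0.5]
```

```bash
python3 -m jog '[[[-0.8,7,40,-0.2,0,-0.5,5],[-0.8,7,80,-0.2,0,-0.5,5],[-0.8,7,110,-0.2,0,-0.5,5],[-0.8,7,120,-0.2,0,-0.5,5],[-0.8,7,123,-0.2,0,-0.5,5],[-0.8,7,123,-0.2,0,-0.5,5],[-0.8,7,123,-0.2,0,-0.5,5]]]' 40
python3 mp.py white .212
python3 - <<'E'
from h import *
row([.630,-.283,.2],Rt(169.9))
E
```

```text
time: 21.6
position: [0.633, -0.2765, 0.2205]
tool_rot: [0.265, 3.126, 0.005]
ft_force: [1.2, -0.5, -2.4]
grip_width: 0.157
grip_force: 40.0
tcp [ 0.633  -0.2765  0.2205] x [-0.9858  0.168  -0.0043]
scene 895 n [-0.0021 -0.0067  1.    ] c0 [ 0.6554 -0.2645  0.2155] rect ((632.4300537109375, -272.62677001953125), (110.71370697021484, 181.33450317382812), 79.47107696533203)
top 394 n [-0.0023  0.0115  0.9999] c0 [ 0.6312 -0.2457  0.2129] rect ((584.2520751953125, -241.2362060546875), (57.413963317871094, 72.42066955566406), 79.48084259033203)
row [1.7, -6.8, 19.8, 0.2, 0.2, 0.4]
```

View pics/scene_white.png

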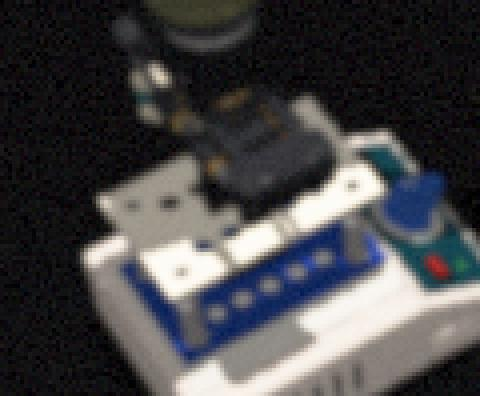

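The white plate is above the posts, with corner holes visible at crop (182,272), (355,185) and (135,205). The arm was still settling, so I centre it and measure again using the holes.

```bash
python3 -m jog '[[[1.7,-3,3,0.2,0.2,0.4,5],[1.7,-5,6,0.2,0.2,0.4,5],[1.7,-5,6,0.2,0.2,0.4,5],[1.7,-5,6,0.2,0.2,0.4,5],[1.7,-5,6,0.2,0.2,0.4,5]]]' 40
python3 mp.py white .208
python3 - <<'E'
from h import *
row([.630,-.283,.2],Rt(169.9)); s=ctrl.get_state(); p=s['position']; print(p)
d=cam('scene'); im=d['image'].min(2)
top=[p[0],p[1],p[2]-.007]
# expected hole pixels -> refine by dark centroid
a=np.radians(-10.1); M=np.array([[np.cos(a),-np.sin(a)],[np.sin(a),np.cos(a)]])
K=np.array([[d['f'],0,d['cx']],[0,d['f'],d['cy']],[0,0,1.]])
up=cv2.resize(im,None,fx=8,fy=8,interpolation=cv2.INTER_CUBIC).astype(float)
for e in ([-72,38],[-72,-38],[72,38],[72,-38]):
    w=np.r_[p[:2]+[0,.0025]+M@np.array(e)/1000,top[2]]
    px=cv2.projectPoints(w.reshape(1,3),d['rvec'],d['t'],K,np.array([d['k1'],0,0,0.]))[0].ravel()
    x,y=((px+.5)*8).astype(int); win=up[y-28:y+28,x-28:x+28]; hi=np.percentile(win,80); wt=np.clip(hi*.75-win,0,None)
    k,l,st,ce=cv2.connectedComponentsWithStats((wt>0).astype(np.uint8))
    j=min(range(1,k),key=lambda i:np.hypot(*(ce[i]-28))-st[i,4]/200) if k>1 else 0
    yy,xx=np.nonzero(l==j); ww=wt[yy,xx]; q=np.array([(xx*ww).sum()/ww.sum()+x-28,(yy*ww).sum()/ww.sum()+y-28])/8-.5
    h=plane(d,[q],top)[0]; print(e,px.round(1),q.round(2),st[j,4],'hole-implied centre',(h[:2]-M@np.array(e)/1000).round(4))
E
```

```text
time: 22.2
position: [0.6294, -0.281, 0.2116]
tool_rot: [-0.276, -3.126, -0.002]
ft_force: [-0.5, -0.8, -3.6]
grip_width: 0.16
grip_force: 40.0
tcp [ 0.6294 -0.281   0.2116] x [-0.9845  0.1753  0.0034]
scene 884 n [ 0.0041 -0.0016  1.    ] c0 [ 0.6511 -0.269   0.2065] rect ((628.7540283203125, -276.33648681640625), (109.24323272705078, 180.7270050048828), 79.567138671875)
top 377 n [-0.0024 -0.0093  1.    ] c0 [ 0.6276 -0.2496  0.2042] rect ((581.641845703125, -245.1717529296875), (58.477989196777344, 72.87005615234375), 79.45091247558594)
row [-0.9, -1.9, 11.8, 0.1, -0.2, 0.0]
[ 0.62945621 -0.28094284  0.21178868]
[-72, 38] [234.3 166.9] [234.54 166.35] 193 hole-implied centre [ 0.6276 -0.2795]
[-72, -38] [221.5 150.8] [220.02 151.73] 1905 hole-implied centre [ 0.6352 -0.2787]
[72, 38] [192.  188.2] [192.34 187.64] 171 hole-implied centre [ 0.6275 -0.2796]
[72, -38] [179.8 171.2] [179.91 171.14] 184 hole-implied centre [ 0.6291 -0.2782]
```

```bash
python3 -m jog '[[[-1.1,-2,0,0.1,-0.2,-0.3,5],[-1.1,-2,0,0.1,-0.2,-0.3,5],[-1.1,-2,2,0.1,-0.2,-0.3,5],[-1.1,-2,4,0.1,-0.2,-0.3,5],[-1.1,-2,6,0.1,-0.2,-0.3,5],[-1.1,-2,8,0.1,-0.2,-0.3,5],[-1.1,-2,10,0.1,-0.2,-0.3,5],[-1.1,-2,10,0.1,-0.2,-0.3,5]]]' 40
python3 - <<'E'
from h import *
row([.6303,-.2832,.196],Rt(169.9)); s=ctrl.get_state(); print(s['torque'].round(2))
E
```

```text
time: 23.15
position: [0.6298, -0.2831, 0.2012]
tool_rot: [-0.268, -3.129, 0.001]
ft_force: [-0.3, 0.1, -2.9]
grip_width: 0.158
grip_force: 40.0
row [-0.5, -0.0, 5.2, -0.0, -0.0, 0.3]
[ 0.08 -0.14 -0.03]
```

```bash
python3 -m jog '[[[-0.4,0,1,0,0,0,5],[-0.4,0,2,0,0,0,5],[-0.4,0,3,0,0,0,5],[-0.4,0,4,0,0,0,5],[-0.4,0,5,0,0,0,5],[-0.4,0,6,0,0,0,5],[-0.4,0,6,0,0,0,5]]]' 40
python3 - <<'E'
from h import *
row([.6303,-.2832,.183],Rt(169.9)); s=ctrl.get_state(); print(s['torque'].round(2))
E
```

```text
time: 23.85
position: [0.6303, -0.2833, 0.1955]
tool_rot: [-0.268, -3.13, 0.001]
ft_force: [0.0, -0.2, -3.2]
grip_width: 0.158
grip_force: 40.0
row [0.0, 0.1, 12.5, -0.0, -0.0, 0.3]
[ 0.04 -0.18 -0.06]
```

```bash
python3 -m jog '[[[0,0,2,0,0,0,5],[0,0,4,0,0,0,5],[0,0,6,0,0,0,5],[0,0,8,0,0,0,5],[0,0,10,0,0,0,5],[0,0,11.5,0,0,0,5],[0,0,11.5,0,0,0,5]]]' 40
python3 -m jog '[[[0,0,1,0,0,0,5],[0,0,2,0,0,0,5],[0,0,3,0,0,0,5],[0,0,3,0,0,0,5]]]' 40
```

```text
time: 24.55
position: [0.6303, -0.2832, 0.1838]
tool_rot: [-0.268, -3.13, 0.001]
ft_force: [0.3, 0.1, -2.7]
grip_width: 0.159
grip_force: 40.0
time: 24.95
position: [0.6305, -0.2833, 0.1818]
tool_rot: [0.268, 3.13, -0.002]
ft_force: [-1.7, -0.1, -0.7]
grip_width: 0.157
grip_force: 40.0
```

```bash
python3 -m jog '[[[0,0,0.7,0,0,0,5],[0,0,1.2,0,0,0,5],[0,0,1.2,0,0,0,5]]]' 40
```

```text
time: 25.25
position: [0.6305, -0.2833, 0.1818]
tool_rot: [0.268, 3.129, -0.002]
ft_force: [-3.4, 1.1, 5.4]
grip_width: 0.158
grip_force: 40.0
```

```bash
python3 -m jog '[[[0,0,-1,0,0,0,5],[0,0,-1,0,0,0,40],[0,0,-1,0,0,0,50],[0,0,-1,0,0,0,50],[0,0,-1,0,0,0,50],[0,0,-30,0,0,0,50],[0,0,-75,0,0,0,50],[0,0,-125,0,0,0,50],[0,0,-150,0,0,0,50],[0,0,-150,0,0,0,50]]]'
python3 mp.py white .175
python3 - <<'E'
from h import *
s=ctrl.get_state(); print(s['joint_positions'].round(2))
a=np.radians(-10.1); M=np.array([[np.cos(a),-np.sin(a)],[np.sin(a),np.cos(a)]]); C=np.array([.6295,-.283])
for n in ('scene','top','wrist','w2'):
    d=cam(n) if n!='w2' else dict(np.load('w2.npz')); H,W=d['depth'].shape; g=np.stack(np.meshgrid(np.arange(W),np.arange(H)),-1).reshape(-1,2)
    P=pts(d,g); c=d['image'].reshape(-1,3).astype(int); L=(P[:,:2]-C)@M
    bl=(c[:,2]>c[:,0]+40)&(c[:,2]>c[:,1]+25)&(L[:,0]<-.098)&(L[:,0]>-.21)&(abs(L[:,1])<.1)&(P[:,2]>.03)&(P[:,2]<.16)
    Q=np.c_[L[bl],P[bl,2]]
    if len(Q)<10: print(n,'few'); continue
    pan=(c[:,0]<80)&(c[:,1]>40)&(L[:,0]<-.105)&(L[:,0]>-.18)&(abs(L[:,1])<.09)&~bl&(P[:,2]>.03)&(P[:,2]<.12)
    S=np.c_[L[pan],P[pan,2]]; nrm=np.array([-np.sin(np.radians(25)),0,np.cos(np.radians(25))])
    off=np.median(S@nrm) if len(S) else np.nan
    h=Q@nrm-off; T=Q[(h>.030)&(h<.043)]
    ex=np.array([nrm[2],0,-nrm[0]])
    print(n,'pan',len(S),off.round(4),'blue',len(Q),Q.mean(0).round(4),'h pct',np.percentile(h,[5,50,95]).round(4),'bar',len(T))
    if len(T)>4: print('   bar rect (up-slope,y)',T.mean(0).round(4),cv2.minAreaRect(np.float32(np.c_[T@ex,T[:,1]]*1000)))
    if n=='wrist': save(d,'w3')
E
```

```text
time: 26.25
position: [0.6323, -0.2836, 0.3359]
tool_rot: [0.267, 3.121, -0.006]
ft_force: [-0.5, 0.3, -1.1]
grip_width: 0.571
grip_force: 0.0
tcp [ 0.6323 -0.2836  0.3359] x [-0.9854  0.1701 -0.0094]
scene 1187 n [-0.0029 -0.0011  1.    ] c0 [ 0.6348 -0.2752  0.1769] rect ((630.4278564453125, -278.68902587890625), (108.9964599609375, 180.9970703125), 80.35951232910156)
top 366 n [0.0093 0.0011 1.    ] c0 [ 0.5936 -0.2572  0.174 ] rect ((594.5647583007812, -259.38739013671875), (77.2958984375, 99.79480743408203), 80.10405731201172)
[ 0.58  0.41 -0.29  1.14  0.11  1.61  1.71]
scene pan 279 0.1352 blue 144 [-0.146   0.0062  0.1026] h pct [0.0023 0.019  0.038 ] bar 43
   bar rect (up-slope,y) [-0.1522  0.0033  0.1173] ((-91.05294799804688, 2.5961074829101562), (43.483253479003906, 18.05885887145996), 5.024982452392578)
top pan 256 0.131 blue 96 [-0.1416  0.0012  0.0975] h pct [-0.0016  0.011   0.0402] bar 33
   bar rect (up-slope,y) [-0.1524  0.0015  0.1133] ((-90.4598388671875, 0.9184226989746094), (13.797759056091309, 41.0869140625), 87.1069564819336)
wrist pan 3854 0.133 blue 1069 [-0.1429 -0.001   0.0997] h pct [0.0027 0.0064 0.0378] bar 389
   bar rect (up-slope,y) [-0.1533 -0.0009  0.1156] ((-91.57681274414062, -1.0960607528686523), (42.452266693115234, 13.62039852142334), 0.2473161816596985)
w2 pan 4581 0.133 blue 1273 [-0.143  -0.0008  0.0996] h pct [0.0028 0.0075 0.0377] bar 460
   bar rect (up-slope,y) [-0.1534 -0.001   0.1155] ((-91.84188842773438, -0.9577369689941406), (13.779176712036133, 42.92633056640625), 88.3602294921875)
```

Both plates are seated and level. Next I work out the dial approach.

```bash
cat > dial.py <<'E'
from h import *
a=-10.1; Z=R.from_euler('z',a,degrees=True); nr=np.array([-np.sin(np.radians(25)),0,np.cos(np.radians(25))])
ax=np.array([-.1533,-.0005,.1155])-.0378*nr
def tcp(h): return np.array([.6295,-.283,0])+Z.apply(ax+h*nr)
T=Rt(a,25)*R.from_euler('z',180,degrees=True)
E
python3 - <<'E'
from dial import *
c=row(tcp(.10)+[0,0,.08],T); row(tcp(.075),T,c)
print(tcp(.011))
E
```

```text
row [179.6, 0.4, 76.5, 0.1, -25.2, 0.3]
row [33.8, -0.0, 97.5, 0.0, 0.0, 0.0]
[ 0.48963863 -0.25859477  0.09121095]
```

View pics/w3.png

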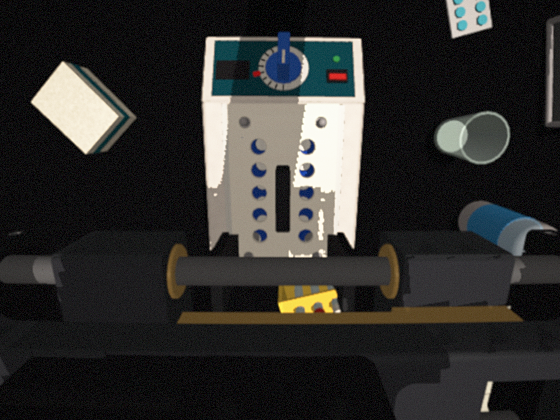

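The wrist view (robot at the top) shows the white plate seated, with posts in its holes at (244,121) and (321,121). The dial is at (283,65) with its bar along the slope, and the red mark is at (256,73).

```bash
python3 -m jog '[[[50,0,0,0,-8,0,40],[100,0,0,0,-16,0,40],[180,0,30,0,-25.2,0.3,40],[180,0,76,0,-25.2,0.3,40],[180,0,76,0,-25.2,0.3,40],[180,0,76,0,-25.2,0.3,40],[180,0,76,0,-25.2,0.3,40],[180,0,76,0,-25.2,0.3,40]]]'
python3 - <<'E'
from dial import *
row(tcp(.075),T); print(ctrl.get_state()['joint_positions'].round(2))
E
```

```text
time: 27.3
position: [0.4548, -0.2529, 0.2556]
tool_rot: [0.236, 2.69, -0.054]
ft_force: [0.9, -0.2, 1.3]
grip_width: 0.462
grip_force: 0.0
row [38.1, 0.6, 99.7, -0.0, 0.3, 0.1]
[ 0.81 -0.27 -0.2   2.06 -0.29  0.96  2.13]
```

```bash
python3 -m jog '[[[10,0,30,0,0.3,0,40],[20,0,60,0,0.3,0,40],[38,0.6,100,0,0.3,0,40],[38,0.6,100,0,0.3,0,40],[38,0.6,100,0,0.3,0,40],[38,0.6,100,0,0.3,0,40]]]'
python3 - <<'E'
from dial import *
row(tcp(.011),T); print(ctrl.get_state()['joint_positions'].round(2))
E
```

```text
time: 27.9
position: [0.4636, -0.2546, 0.1505]
tool_rot: [0.237, 2.693, -0.055]
ft_force: [0.1, 0.1, 0.1]
grip_width: 0.466
grip_force: 0.0
row [1.4, 0.7, 64.9, -0.1, 0.2, 0.1]
[ 0.8  -0.16 -0.22  2.19 -0.3   0.73  2.16]
```

```bash
python3 -m jog '[[[1.4,0.7,20,0,0.2,0,40],[1.4,0.7,40,0,0.2,0,40],[1.4,0.7,55,0,0.2,0,40],[1.4,0.7,64,0,0.2,0,40],[1.4,0.7,64,0,0.2,0,40],[1.4,0.7,64,0,0.2,0,20],[1.4,0.7,64,0,0.2,0,5],[1.4,0.7,64,0,0.2,0,5],[1.4,0.7,64,0,0.2,0,5],[1.4,0.7,64,0,0.2,0,5]]]' 12
python3 - <<'E'
from dial import *
row(tcp(.011),T); print(ctrl.get_state()['joint_positions'].round(2))
E
```

```text
time: 28.9
position: [0.4867, -0.2576, 0.0892]
tool_rot: [0.239, 2.7, -0.053]
ft_force: [-1.0, -0.7, 3.2]
grip_width: 0.162
grip_force: 12.0
row [-3.6, -0.4, -0.5, -0.0, -0.2, -0.0]
[ 0.78 -0.03 -0.24  2.2  -0.29  0.57  2.15]
```

```bash
python3 -m jog '[[[-2,-0.4,-0.5,0,0,0,5],[-3.5,-0.4,-0.5,0,0,0,5],[-3.5,-0.4,-0.5,0,0,8,5],[-3.5,-0.4,-0.5,0,0,16,5],[-3.5,-0.4,-0.5,0,0,24,5],[-3.5,-0.4,-0.5,0,0,32,5],[-3.5,-0.4,-0.5,0,0,40,5],[-3.5,-0.4,-0.5,0,0,40,5]]]' 20
python3 - <<'E'
from dial import *
row(tcp(.011),T*R.from_euler('z',74,degrees=True)); print(ctrl.get_state()['joint_positions'].round(2))
E
```

```text
time: 29.7
position: [0.4873, -0.2569, 0.0894]
tool_rot: [1.158, 2.468, 0.156]
ft_force: [-10.3, 4.2, 8.0]
grip_width: 0.157
grip_force: 20.0
row [-3.2, 1.0, -0.6, -0.4, -0.4, 33.8]
[ 0.79 -0.02 -0.25  2.2  -0.28  0.58  1.44]
```

```bash
python3 -m jog '[[[2,-0.7,0,0,0,8,5],[2,-0.7,0,0,0,16,5],[2,-0.7,0,0,0,24,5],[2,-0.7,0,0,0,31,5],[2,-0.7,0,0,0,34,5],[2,-0.7,0,0,0,34,5],[2,-0.7,0,0,0,34,5]]]' 20
python3 - <<'E'
from dial import *
row(tcp(.011),T*R.from_euler('z',74,degrees=True)); print(ctrl.get_state()['joint_positions'].round(2))
E
```

```text
time: 30.4
position: [0.4879, -0.2565, 0.0897]
tool_rot: [1.846, 2.05, 0.32]
ft_force: [-1.6, 2.6, 1.6]
grip_width: 0.161
grip_force: 20.0
row [-2.4, 1.9, -0.5, -0.3, -0.1, 0.1]
[ 0.81 -0.02 -0.27  2.2  -0.29  0.58  0.85]
```

Release the dial, back off along its axis, then check.

```bash
python3 -m jog '[[[0,0,0,0,0,0,20],[0,0,0,0,0,0,40],[0,0,0,0,0,0,40],[0,0,-30,0,0,0,40],[0,0,-60,0,0,0,40],[0,0,-80,0,0,0,40],[0,0,-80,0,0,0,40]]]'
python3 - <<'E'
from dial import *
s=ctrl.get_state(); print(s['joint_positions'].round(2)); C=np.array([.6295,-.283]); M=Z.as_matrix()[:2,:2]; ex=np.array([nr[2],0,-nr[0]])
for n in ('scene','wrist','top'):
    d=cam(n); H,W=d['depth'].shape; g=np.stack(np.meshgrid(np.arange(W),np.arange(H)),-1).reshape(-1,2)
    P=pts(d,g); c=d['image'].reshape(-1,3).astype(int); L=(P[:,:2]-C)@M; Q=np.c_[L,P[:,2]]
    h=Q@nr-.133; m=(c[:,2]>c[:,0]+40)&(c[:,2]>c[:,1]+25)&(h>.025)&(h<.045)&(L[:,0]<-.098)&(L[:,0]>-.21)&(abs(L[:,1])<.1)
    T_=Q[m]; print(n,m.sum(), T_.mean(0).round(4) if m.sum() else '', cv2.minAreaRect(np.float32(np.c_[T_@ex,T_[:,1]]*1000)) if m.sum()>4 else '')
    if n=='scene': im=d['image'][120:250,130:300]; cv2.imwrite('pics/fin.png',cv2.resize(im,None,fx=4,fy=4,interpolation=3)[:,:,::-1])
E
python3 mp.py white .175 | grep scene
```

```text
time: 31.1
position: [0.4559, -0.2528, 0.1658]
tool_rot: [1.843, 2.043, 0.319]
ft_force: [-0.2, -0.0, 0.1]
grip_width: 0.456
grip_force: 0.0
[ 0.83 -0.2  -0.24  2.18 -0.31  0.77  0.87]
scene 67 [-0.1501  0.0048  0.1149] ((-88.38236236572266, 2.1305274963378906), (16.679872512817383, 42.73870086669922), 18.34033966064453)
wrist 956 [-0.1562  0.0026  0.1142] ((-92.40019226074219, -0.11609268188476562), (13.615642547607422, 41.283782958984375), 16.03213119506836)
top 0  
scene 378 n [0.0163 0.0019 0.9999] c0 [ 0.5649 -0.2687  0.1769] rect ((567.1639404296875, -269.6279602050781), (111.9653549194336, 53.398799896240234), 79.97145080566406)
```

View pics/fin.png

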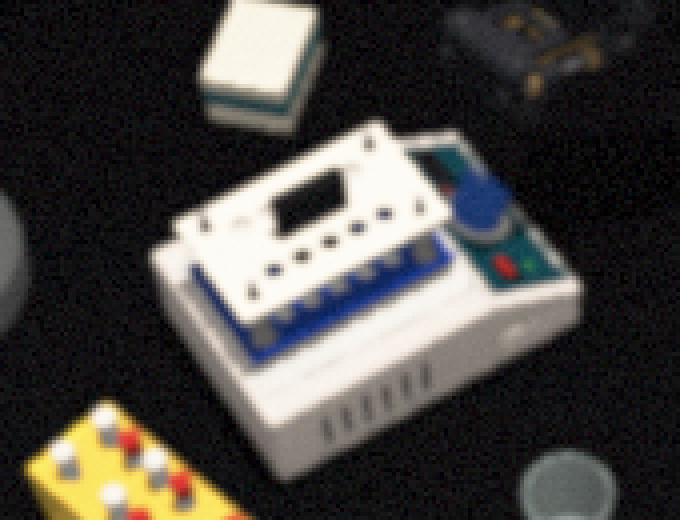

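The last view shows both plates level on the posts and the dial turned. Its bar is 74° from up-slope, about 1.29 rad, and the gripper is clear.

```bash
python3 -c "
from bench import ctrl; print(ctrl.close_job())"
```

```text
the job is handed in; nothing more can be done
None
```

The job is handed in, with no verdict returned: both plates measured level and seated on the posts, the dial at about 1.29 rad (red mark 1.3), the gripper clear, and I saw no contact with the other items, though I did not re-measure their positions.

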